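# Tip the lens tray to line the tubes up along its fence

### The arm

A 6-joint arm with a two-finger parallel gripper is mounted at the origin on a cart in front of the work surface, level with it; the furniture and walls round the work are solid. World frame = base frame: x ahead of the robot, y to its left, z up, the work surface at z = 0. Lengths are in m, angles in rad, forces in N, time in s.
With the tool pointing down it reaches from about 0.3 to 0.75 m from the base axis. Payload 8.5 kg.
Tool frame: the origin (TCP) lies midway between the tips of the shut fingers; the grasp point (between the pads) lies 19 mm behind it (manip.grip_point_offset is the distance from the TCP to the grasp point, in m); z points along the fingers, y is the line along which they close (so a half turn about z gives the same grasp; the last joint's range is limited). The gripper opens to 85 mm and grips with 20 to 120 N. Pads are 22 mm wide; open, the fingers measure 114 mm over their backs; the gripper's body (76 mm by 85 mm) begins 54 mm behind the grasp point. The pads swing forward as they close: fully open they stand 13 mm farther back than shut.
Start: joints at [1.084, 0.381, 1.297, -0, 1.464, -0.215], TCP at [0.148, 0.53, 0.231] pointing down, gripper open.
Joint ranges: [-3.11, 3.11], [-0.89, 2.33], [0.22, 2.48], [-1.42, 4.56], [0.17, 2.85], [-2.88, 2.88]. Speed limits (rad/s): [2.39, 2.39, 3.14, 3.14, 3.14, 3.14].

### API

Orientations are given as a rotation vector (axis times angle).
In Python, from plant import manip, vision, ticket gives the robot as it stands.
- The arm moves only by the tool step_arm, never from a script. Its argument "deltas" is a list of rows, each a list of 5 numbers: the shift along the tool's x, y, z in m, then the turn about the tool's z in rad, then the closure in counts, from 0 (fully open) to 255 (shut). A call has 1 to 5 rows; each row shifts and turns the commanded pose from where the row before left it, along the tool's axes as they then stand; what a row does not reach is not made up. A row lasts 1/10 s, in which the tool goes at most 50 mm and 8.59 degrees, less where a joint would pass 70% of its speed; a pose out of reach is approached as far as the arm can. A call with a gripper value outside its range is refused whole. The fingers move at their own pace and stop on an object; "newtons" is the grip in N (left out, the last holds). Time passes only in rows, so rows that do not move let the fingers close. It gives the time, the measured TCP pose, the force, the opening and the grip force at its end, in the units of the state.
- manip.read_state(): the state, without advancing time (a new reading comes with each control period).
- vision.snapshot(name): name is "side" or "top" or "wrist"; returns a dict with "img" (384x512x3 uint8, blue, green, red), "fx", "fy", "cx", "cy" (pixels), "rvec" (rotation vector, rad) and "tvec" (3), from world to camera coordinates, as OpenCV has them; the wrist camera has in their place "tool_from_camera" (4x4, takes a point from camera to tool coordinates, whose origin is the TCP and whose axes are the flange's). Camera axes: x right, y down, z forward; pixel columns grow to the right and rows downward; lengths in m; the calibration is good to about 2 mm. The wrist camera is an equidistant fisheye: a pixel r from the principal point sees the ray r / f radians off the axis. A picture is of the moment at which its call begins: read the wrist's pose just before it. There is no depth.
- ticket.sign_off(): hands the job in; it is judged then, once.
The state is a dict: "t": time; "qpos": joint angles; "dq": joint speeds; "effort": joint torques, N m; "tool_pos": TCP position; "ee_rot": TCP orientation; "force": force on the tool from outside, world axes, zero at the start; "ft_torque": the same for the moment, N m; "opening": finger opening in m; "grasp_force": force on a finger pad.
Only numpy, scipy, OpenCV 4.12 (cv2) and the standard library are available. Lean on these libraries where they do the work, as an engineer would, in place of code of your own. Each camera call takes 0.05 s, during which the arm holds its last target. There are 200 camera calls.

### The job

Two tip trays stand on the bench. Take the one with the three black lens tubes by its red bar and tip it up until all three tubes have slid into a single row against its blue fence, then lower it gently until it is flat again and let go. Do not touch the tubes themselves, do not let the tray drop, and leave the other tray with its blue-lidded tin alone.

Things in the scene. Friction and masses are not known exactly. Their poses are not given: they have to be found in the camera images.
- lens_bar (a point): middle of the red grip bar of the tray with the lens tubes: 12 mm thick, 96 mm long along y, 48 mm above the worktop when flat; 8 mm arms at its ends only (y = +-48 mm), 50 mm clear between bar and the pan's front lip. Pinch it from above; it turns between the fingers as the tray tips. x points from bar to fence, z is the tray's up; the point moves with the tray
- lens_fence (a point): middle of the foot of the blue fence's inner face, at the pan's white floor (16 mm above the worktop when flat); x out through the fence, y along it, z the tray's up. Fence 30 mm high, 6 mm thick; floor 129 x 130 mm, lip 8, side walls 14 mm high. Hinge line along y at x = +6, z = -4 mm; bar at x = -184, z = +32 mm. A tube touching the fence has its centre at x = -15 mm
- lens_tray (a joint): tip angle of the tray with the lens tubes, rad: 0 is flat on its foot, grows as the red bar is raised, stop at 0.75. Free hinge: the 0.45 kg tray falls back if let go (about 3 N hold it at the bar)
- lens_tube_1: black round lens tube standing on the lens tray's floor: 30 mm diameter, 26 mm tall, 30 to 63 g; origin at the centre of its underside, z up its axis. It slides once the tray is tipped 13 to 20 degrees (0.24 to 0.36 rad). Not to be touched by the robot
- lens_tube_2: black round lens tube standing on the lens tray's floor: 30 mm diameter, 26 mm tall, 30 to 63 g; origin at the centre of its underside, z up its axis. It slides once the tray is tipped 13 to 20 degrees (0.24 to 0.36 rad). Not to be touched by the robot
- lens_tube_3: black round lens tube standing on the lens tray's floor: 30 mm diameter, 26 mm tall, 30 to 63 g; origin at the centre of its underside, z up its axis. It slides once the tray is tipped 13 to 20 degrees (0.24 to 0.36 rad). Not to be touched by the robot
- tin_tray (a joint): tip angle of the other tray, of the same make, which holds the tin: 0 is flat; to be left alone
- screw_tin: round white tin with a blue lid, 63 mm diameter, 32 mm tall, standing in the other tray; origin at the centre of its underside; to be left alone

How it is judged:
On the way:
1. with the tray tipped up (more than 0.12 rad), all three tubes stand in a row against its fence (value of joint lens_tray above 0.12 rad and x of each of lens_tube_1, lens_tube_2, lens_tube_3 in the frame of lens_fence above -0.0265 m and z of lens_tube_1 in the frame of lens_fence between -0.012 and 0.012 m and y of lens_tube_1 in the frame of lens_fence between -0.065 and 0.065 m and angle between the z axis of each of lens_tube_1, lens_tube_2, lens_tube_3 and the z axis of lens_fence, either way round below 0.2 rad and z of lens_tube_2 in the frame of lens_fence between -0.012 and 0.012 m and y of lens_tube_2 in the frame of lens_fence between -0.065 and 0.065 m and z of lens_tube_3 in the frame of lens_fence between -0.012 and 0.012 m and y of lens_tube_3 in the frame of lens_fence between -0.065 and 0.065 m), for 0.2 s.
At the end, for the whole second after the job is handed in: lens tray flat (within 0.03 rad); all three tubes at rest, upright (0.2 rad) on its floor (12 mm), between its side walls, each within about 11 mm of touching the blue fence (centre within 26.5 mm of its face) (value of joint lens_tray below 0.03 rad and x of each of lens_tube_1, lens_tube_2, lens_tube_3 in the frame of lens_fence above -0.0265 m and z of lens_tube_1 in the frame of lens_fence between -0.012 and 0.012 m and y of lens_tube_1 in the frame of lens_fence between -0.065 and 0.065 m and angle between the z axis of each of lens_tube_1, lens_tube_2, lens_tube_3 and the z axis of lens_fence, either way round below 0.2 rad and z of lens_tube_2 in the frame of lens_fence between -0.012 and 0.012 m and y of lens_tube_2 in the frame of lens_fence between -0.065 and 0.065 m and z of lens_tube_3 in the frame of lens_fence between -0.012 and 0.012 m and y of lens_tube_3 in the frame of lens_fence between -0.065 and 0.065 m and linear speed of each of lens_tube_1, lens_tube_2, lens_tube_3 below 0.02 m/s).
It fails at once if the robot touches a lens tube (over 0.5 N) (contact force between any of the fingers, the arm and lens_tube_1 above 0.5 N or contact force between any of the fingers, the arm and lens_tube_2 above 0.5 N or contact force between any of the fingers, the arm and lens_tube_3 above 0.5 N).
It fails at once if the lens tray is let drop (falls faster than 4 rad/s) (velocity of joint lens_tray below -4 rad/s).
It fails at once if the other tray is tipped (over 0.05 rad) or its tin moved (over 20 mm) (value of joint tin_tray above 0.05 rad or distance of screw_tin from where it was at the start of the episode above 0.02 m).
It also fails if it takes over 40 s, if anything falls off the work surface, if the arm or the gripper's body presses on something with over 40 N, if the wrist force passes 120 N, or if a joint passes its speed limit or range.

## Working session

There is one attempt and no reset: what is moved stays moved. The work goes in short steps, Python scripts to look and compute and a tool call to move; the robot and the scene stay as the last step left them, time stands still between calls to the robot, and variables do not carry over. Pictures are saved under pics/ and viewed, at most 10 in all, crops included, and the job is handed in when it is done.

Besides the shell and the picture viewer there is one more tool, called in YAML: its name, and indented under it one key for each argument. step_arm: Moves the arm, as the interface text tells. Its arguments: {"type":"object","properties":{"deltas":{"type":"array","items":{"type":"array","items":{"type":"number"}}},"newtons":{"type":"number"}},"required":["deltas"]}

```bash
mkdir -p pics
python3 - <<'E'
from plant import manip, vision
import cv2
s=manip.read_state();print({k:(s[k]) for k in('t','tool_pos','ee_rot','opening')})
for n in('top','side'):
    d=vision.snapshot(n);cv2.imwrite(f'pics/{n}0.png',d['img']);print(n,{k:v for k,v in d.items() if k!='img'})
E
```

```text
{'t': 0.0, 'tool_pos': array([0.14751796, 0.52954592, 0.23071442]), 'ee_rot': array([-4.25566382e-01, -3.11215331e+00,  2.14164731e-03]), 'opening': 0.08529552252270536}
top {'fx': 475.68367438850237, 'fy': 475.68367438850237, 'cx': 256.4394581009677, 'cy': 197.78100958745847, 'rvec': array([ 2.20850883, -2.17329577,  0.09906324]), 'tvec': array([0.05771546, 0.55269122, 0.86777197])}
side {'fx': 364.644529225455, 'fy': 364.644529225455, 'cx': 256.7772172359668, 'cy': 197.28164410101095, 'rvec': array([ 2.07468836, -0.06974304,  0.02969424]), 'tvec': array([-0.5236482 ,  0.10387824,  0.81860084])}
```

View pics/top0.png

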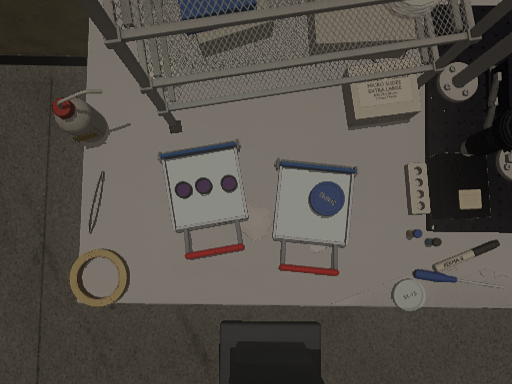

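View pics/side0.png

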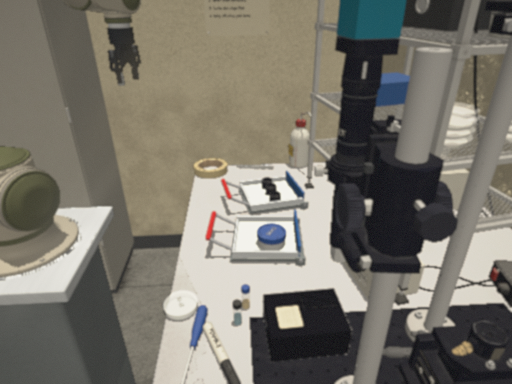

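The top view shows the lens tray on the left: tubes at (184,190), (204,186), (229,184), red bar from (188,256) to (242,247) and fence from (161,157) to (239,146). The tin tray is on the right. The side view agrees.

```bash
cat > h.py <<'E'
import numpy as np,cv2
from scipy.spatial.transform import Rotation as R
def ray(d,px,z):
    u=cv2.undistortPoints(np.array([[px]],float),np.array([[d['fx'],0,d['cx']],[0,d['fy'],d['cy']],[0,0,1]]),None)[0,0]
    M=R.from_rotvec(d['rvec']).as_matrix().T
    o=-M@d['tvec'];r=M@np.array([*u,1]);return o+r*(z-o[2])/r[2]
E
python3 - <<'E'
from h import *
from plant import manip,vision
d=vision.snapshot('top');im=d['img'].astype(int);b,g,r=im[...,0],im[...,1],im[...,2]
def box(m):
    m=m.astype(np.uint8);n,l,s,c=cv2.connectedComponentsWithStats(m)
    return [(cv2.minAreaRect(np.argwhere(l==i)[:,::-1].astype(np.float32)),c[i]) for i in range(1,n) if s[i,4]>60]
P={}
for name,m,z in(('red',(r>90)&(r>2.2*g),.052),('blue',(b>70)&(b>1.5*r)&(b>1.25*g),.046)):
    m[:120]=0
    for q,c in box(m):
        p=ray(d,c,z);print(name,np.round(q[0]),np.round(q[1],1),p.round(4))
        cor=[ray(d,x,z) for x in cv2.boxPoints(q)]
        e=[cor[1]-cor[0],cor[2]-cor[1]];e=max(e,key=np.linalg.norm);print('  len',np.linalg.norm(e).round(4),'dir deg',np.degrees(np.arctan2(e[1],e[0])).round(1))
for px in((184,190),(204,186),(229,184)):print('tube',ray(d,px,.042).round(3))
s=manip.read_state();print(s['tool_pos'],R.from_rotvec(s['ee_rot']).as_matrix().round(3),s['t'])
E
```

```text
red [214. 251.] [ 5.6 59. ] [0.453  0.1409 0.052 ]
  len 0.1049 dir deg -79.3
red [309. 269.] [58.5  5.6] [ 0.4227 -0.0286  0.052 ]
  len 0.1045 dir deg -95.3
blue [197. 149.] [ 2.6 75.3] [0.6366 0.1765 0.046 ]
  len 0.1369 dir deg -79.4
blue [318. 166.] [74.5  2.6] [ 0.6092 -0.0439  0.046 ]
  len 0.1362 dir deg -94.9
blue [327. 198.] [32. 32.] [ 0.5513 -0.0607  0.046 ]
  len 0.0584 dir deg -89.0
blue [436. 277.] [41.2  7.6] [ 0.414  -0.2557  0.046 ]
  len 0.0743 dir deg -102.1
tube [0.562 0.199 0.042]
tube [0.57  0.163 0.042]
tube [0.574 0.117 0.042]
[0.14756656 0.52963176 0.23086454] [[-0.963  0.268 -0.   ]
 [ 0.268  0.963 -0.001]
 [ 0.    -0.001 -1.   ]] 0.15
```

```bash
cat >> h.py <<'E'
def plan(tgt,yaw_y,n):
    from plant import manip
    s=manip.read_state();M=R.from_rotvec(s['ee_rot']);D=(np.array(tgt)-s['tool_pos'])/n
    y=M.as_matrix()[:,1];t=-(np.radians(yaw_y)-np.arctan2(y[1],y[0]));print('turn',t)
    for k in range(n):
        print((M.inv().apply(D)).round(4).tolist(),round(t/n,4)); M=M*R.from_rotvec([0,0,t/n])
E
python3 -c "
from h import *
plan([.451,.141,.14],10.7,15)"
```

```text
turn 1.1122332384761466
[-0.0264, -0.0195, 0.0061] 0.0741
[-0.0278, -0.0175, 0.0061] 0.0741
[-0.029, -0.0154, 0.0061] 0.0741
[-0.0301, -0.0132, 0.0061] 0.0741
[-0.031, -0.0109, 0.0061] 0.0741
[-0.0317, -0.0086, 0.0061] 0.0741
[-0.0323, -0.0062, 0.0061] 0.0741
[-0.0326, -0.0038, 0.0061] 0.0741
[-0.0328, -0.0014, 0.0061] 0.0741
[-0.0329, 0.001, 0.0061] 0.0741
[-0.0327, 0.0035, 0.0061] 0.0741
[-0.0323, 0.0059, 0.0061] 0.0741
[-0.0318, 0.0083, 0.0061] 0.0741
[-0.0311, 0.0106, 0.0061] 0.0741
[-0.0302, 0.0129, 0.0061] 0.0741
```

step_arm:
  deltas:
    - [-0.0264,-0.0195,0.006,0.074,0]
    - [-0.0278,-0.0175,0.006,0.074,0]
    - [-0.029,-0.0154,0.006,0.074,0]
    - [-0.03,-0.0132,0.006,0.074,0]
    - [-0.031,-0.011,0.006,0.074,0]
  newtons: 40

```text
t: 0.65
tool_pos: [0.2492, 0.3992, 0.201]
ee_rot: [-0.995, -2.98, 0.0]
force: [1.1, -0.9, -0.3]
opening: 0.0857
grasp_force: 0.0
```

step_arm:
  deltas:
    - [-0.0317,-0.0086,0.006,0.074,0]
    - [-0.0323,-0.006,0.006,0.074,0]
    - [-0.0326,-0.004,0.006,0.074,0]
    - [-0.0328,-0.0014,0.006,0.074,0]
    - [-0.033,0.001,0.006,0.074,0]

```text
t: 1.15
tool_pos: [0.3506, 0.2698, 0.171]
ee_rot: [-1.527, -2.746, 0.0]
force: [0.1, 0.6, 0.7]
opening: 0.0856
grasp_force: 0.0
```

step_arm:
  deltas:
    - [-0.0327,0.0035,0.006,0.074,60]
    - [-0.0323,0.006,0.006,0.074,100]
    - [-0.032,0.008,0.006,0.074,100]
    - [-0.031,0.0106,0.006,0.074,100]
    - [-0.03,0.013,0.006,0.074,100]

```text
t: 1.65
tool_pos: [0.452, 0.1406, 0.141]
ee_rot: [-2.006, -2.418, 0.0]
force: [-0.0, 0.5, -0.5]
opening: 0.0519
grasp_force: 0.0
```

Run:
```python
from h import *
from plant import manip,vision
s=manip.read_state();d=vision.snapshot('wrist');cv2.imwrite('pics/w1.png',d['img'])
print(s['t'],s['tool_pos'],s['opening'],s['qpos'].round(2));print({k:v for k,v in d.items() if k!='img'})
im=d['img'].astype(int);b,g,r=im[...,0],im[...,1],im[...,2]
T=d['tool_from_camera'];M=R.from_rotvec(s['ee_rot']).as_matrix()
n,l,st,c=cv2.connectedComponentsWithStats(((r>90)&(r>2.2*g)).astype(np.uint8))
for i in range(1,n):
  if st[i,4]<100: continue
  pts=np.argwhere(l==i)[:,::-1]
  W=[]
  for p in pts:
    q=(p-[d['cx'],d['cy']])/[d['fx'],d['fy']];th=np.linalg.norm(q)
    v=np.array([*(q/th*np.sin(th)),np.cos(th)]);v=M@T[:3,:3]@v;o=M@T[:3,3]+s['tool_pos']
    W.append((o+v*(.052-o[2])/v[2])[:2])
  W=np.array(W,np.float32);print(st[i,4],c[i].round(),W.mean(0),cv2.minAreaRect(W))
plan([.453,.141,.14],10.7,1)
```

```text
1.65 [0.45202256 0.14059934 0.14098324] 0.051883381849880374 [ 0.05  0.34  1.65  0.    1.15 -0.14]
{'fx': 297.3186396354542, 'fy': 297.3186396354542, 'cx': 251.37692713928013, 'cy': 191.34000608342387, 'tool_from_camera': array([[-1.27298706e-04, -9.64358907e-01, -2.64597585e-01,
         6.73598260e-02],
       [ 9.99999991e-01, -1.34655902e-04,  9.66718397e-06,
         8.72654035e-04],
       [-4.49522615e-05, -2.64597581e-01,  9.64358915e-01,
        -1.43106507e-01],
       [ 0.00000000e+00,  0.00000000e+00,  0.00000000e+00,
         1.00000000e+00]])}
1475 [254. 191.] [0.45431027 0.14380372] ((0.45491254329681396, 0.1413763165473938), (0.00981851201504469, 0.10258688777685165), 10.456850051879883)
136 [202. 309.] [0.42723998 0.01824177] ((0.4274270832538605, 0.015830451622605324), (0.024208514019846916, 0.01027538813650608), 84.74468994140625)
turn -0.0069961883704221794
[0.0036, -0.0011, 0.0002] -0.007
```

View pics/w1.png

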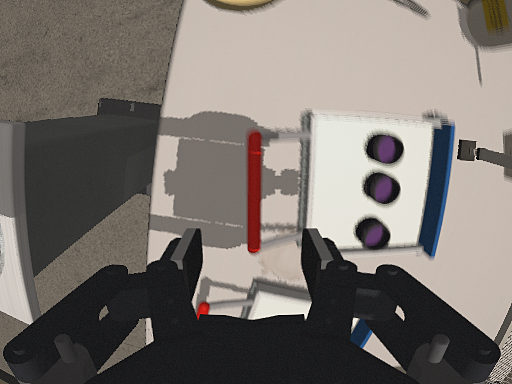

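The wrist view shows the red bar (254,191) squarely between the fingers, at (0.4545, 0.1413), agreeing with the top view. I'll descend and close.

step_arm:
  deltas:
    - [0,0.002,0.03,0,100]
    - [0,0,0.03,0,100]
    - [0,0,0.03,0,100]
    - [0,0,0.02,0,100]
    - [0,0,0.002,0,120]

```text
t: 2.2
tool_pos: [0.4521, 0.1422, 0.0274]
ee_rot: [-1.999, -2.419, 0.005]
force: [-0.1, 0.1, 1.1]
opening: 0.0456
grasp_force: 0.0
```

step_arm:
  deltas:
    - [0,0,0,0,255]
    - [0,0,0,0,255]
    - [0,0,0,0,255]
    - [0,0,0,0,255]
    - [0,0,0,0,255]
  newtons: 40

```text
t: 2.7
tool_pos: [0.4527, 0.1421, 0.0304]
ee_rot: [-2.001, -2.421, 0.001]
force: [-5.3, -1.6, 5.8]
opening: 0.0106
grasp_force: 39.0
```

Run:
```python
from h import *
# arc increments in tool axes: tool y = +tray x, tool z = down
a=np.hypot(.190,.036);p=np.arctan2(.036,.190)
th=np.array([0,.05,.1,.15,.2,.25,.3,.35,.4,.45,.5,.55])
x=-a*np.cos(p+th);z=a*np.sin(p+th)
print(np.c_[th[1:],np.diff(x),-np.diff(z)].round(4))
```

```text
[[ 0.05    0.002  -0.0095]
 [ 0.1     0.0025 -0.0093]
 [ 0.15    0.003  -0.0092]
 [ 0.2     0.0034 -0.009 ]
 [ 0.25    0.0039 -0.0089]
 [ 0.3     0.0043 -0.0087]
 [ 0.35    0.0047 -0.0084]
 [ 0.4     0.0052 -0.0082]
 [ 0.45    0.0056 -0.0079]
 [ 0.5     0.0059 -0.0076]
 [ 0.55    0.0063 -0.0073]]
```

step_arm:
  deltas:
    - [0,0.001,-0.0047,0,255]
    - [0,0.001,-0.0048,0,255]
    - [0,0.0025,-0.0093,0,255]
    - [0,0.003,-0.0092,0,255]
    - [0,0.0034,-0.009,0,255]

```text
t: 3.2
tool_pos: [0.4628, 0.144, 0.0669]
ee_rot: [-2.0, -2.42, 0.004]
force: [-6.5, -3.9, -1.4]
opening: 0.0108
grasp_force: 38.9
```

step_arm:
  deltas:
    - [0,0.002,-0.0045,0,255]
    - [0,0.002,-0.0044,0,255]
    - [0,0.0021,-0.0044,0,255]
    - [0,0.0022,-0.0043,0,255]
    - [0,0,0,0,255]

```text
t: 3.7
tool_pos: [0.4705, 0.1455, 0.0847]
ee_rot: [-2.0, -2.42, 0.005]
force: [-11.1, -3.9, 3.2]
opening: 0.0108
grasp_force: 39.1
```

Run:
```python
from h import *
from plant import vision
a=vision.snapshot('top')['img'][110:290,120:300];b=vision.snapshot('wrist')['img']
cv2.imwrite('pics/c1.png',np.hstack([cv2.resize(a,(384,384)),cv2.resize(b,(416,384))]))
```

```text
(no output)
```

View pics/c1.png

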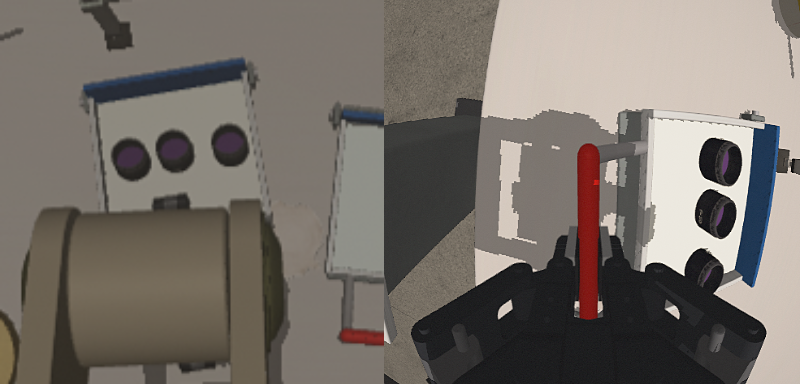

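Tray is up about 0.29 rad and gripped. The tubes at (130,158), (175,150), (230,145) in the crop have hardly slid yet. I'll continue slowly.

step_arm:
  deltas:
    - [0,0.0015,-0.0042,0,255]
    - [0,0.002,-0.0042,0,255]
    - [0,0.002,-0.0042,0,255]
    - [0,0.0022,-0.0041,0,255]
    - [0,0,0,0,255]

```text
t: 4.3
tool_pos: [0.4798, 0.1473, 0.1015]
ee_rot: [2.002, 2.421, -0.0]
force: [-5.1, -2.5, 0.6]
opening: 0.0105
grasp_force: 39.1
```

step_arm:
  deltas:
    - [0,0.0025,-0.004,0,255]
    - [0,0,0,0,255]
    - [0,0,0,0,255]
    - [0,0,0,0,255]
    - [0,0,0,0,255]

```text
t: 4.8
tool_pos: [0.4821, 0.1477, 0.1052]
ee_rot: [-2.002, -2.421, 0.001]
force: [-5.9, -2.6, 1.5]
opening: 0.0105
grasp_force: 39.3
```

Run:
```python
from h import *
from plant import vision
a=vision.snapshot('top')['img'][110:290,120:300];b=vision.snapshot('wrist')['img']
cv2.imwrite('pics/c2.png',np.hstack([cv2.resize(a,(384,384)),cv2.resize(b,(416,384))]))
```

```text
(no output)
```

View pics/c2.png

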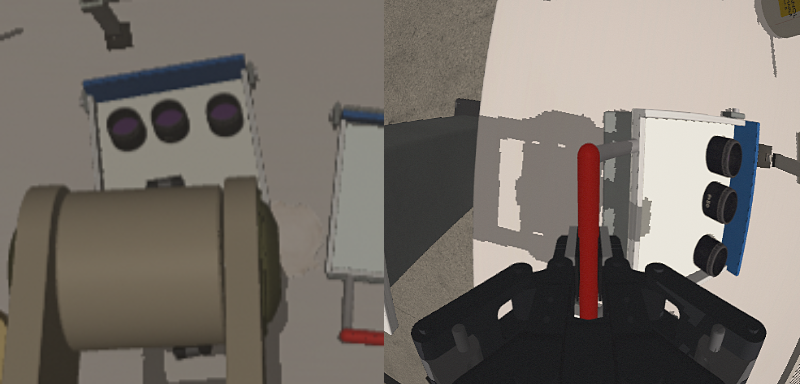

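All three tubes have slid close to the fence ((127,128), (170,120), (226,115)). I'll tip a little more so that none stops short, then compare.

step_arm:
  deltas:
    - [0,0.0025,-0.004,0,255]
    - [0,0.0027,-0.004,0,255]
    - [0,0.0028,-0.0039,0,255]
    - [0,0.0029,-0.0038,0,255]
    - [0,0,0,0,255]

```text
t: 5.4
tool_pos: [0.4935, 0.1499, 0.1211]
ee_rot: [2.001, 2.421, 0.001]
force: [-5.1, -3.2, 1.3]
opening: 0.0106
grasp_force: 39.1
```

step_arm:
  deltas:
    - [0,0,0,0,255]
    - [0,0,0,0,255]
    - [0,0,0,0,255]
    - [0,0,0,0,255]
    - [0,0,0,0,255]

```text
t: 5.9
tool_pos: [0.4931, 0.1498, 0.1206]
ee_rot: [2.002, 2.421, 0.0]
force: [-4.2, -1.7, 1.0]
opening: 0.0108
grasp_force: 39.1
```

Run:
```python
from h import *
from plant import vision
a=vision.snapshot('top')['img'][110:290,120:300];b=vision.snapshot('wrist')['img']
cv2.imwrite('pics/c3.png',np.hstack([cv2.resize(a,(384,384)),cv2.resize(b,(416,384))]))
```

```text
(no output)
```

View pics/c3.png

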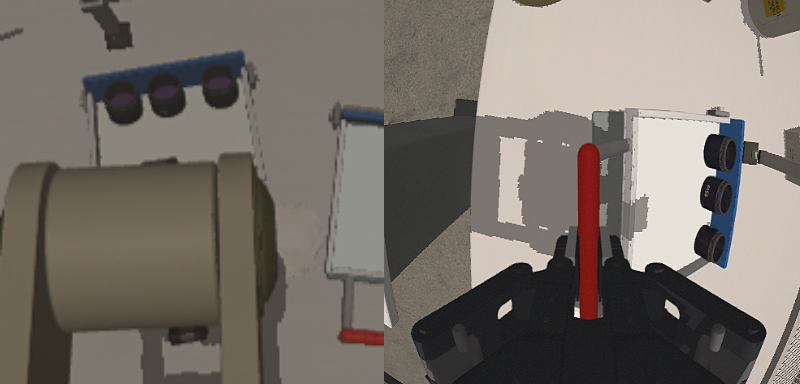

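The tubes now overlap the fence in the top crop ((124,98), (167,92), (221,85)). I'll tip slightly further and check numerically that they have stopped.

step_arm:
  deltas:
    - [0,0.003,-0.0037,0,255]
    - [0,0.003,-0.0037,0,255]
    - [0,0,0,0,255]
    - [0,0,0,0,255]
    - [0,0,0,0,255]

```text
t: 6.5
tool_pos: [0.4989, 0.1509, 0.1277]
ee_rot: [2.002, 2.421, 0.0]
force: [-2.4, -1.1, -0.5]
opening: 0.0107
grasp_force: 39.1
```

step_arm:
  deltas:
    - [0,0,0,0,255]
    - [0,0,0,0,255]
    - [0,0,0,0,255]
    - [0,0,0,0,255]
    - [0,0,0,0,255]

```text
t: 7.0
tool_pos: [0.4989, 0.1509, 0.1277]
ee_rot: [-2.002, -2.421, -0.0]
force: [-2.3, -1.4, -2.1]
opening: 0.0107
grasp_force: 39.0
```

Run:
```python
from h import *
from plant import vision,manip
a=vision.snapshot('top')['img'][110:290,120:300];d=vision.snapshot('top');a=d['img']
s=manip.read_state();bp=s['tool_pos']+[0,0,.019]
ax=np.array([np.cos(np.radians(10.6)),np.sin(np.radians(10.6)),0]);z=np.array([0,0,1.]);ay=np.cross(z,ax)
# hinge from flat bar (0.4545,0.1413,0.048)
f=np.array([.4545,.1413,.048]);h=f+.190*ax-.036*z
v=bp-h;th=np.arctan2(v@z,-(v@ax))-np.arctan2(.036,.190);print('theta',th,'radius',np.linalg.norm(v))
X=np.cos(th)*ax-np.sin(th)*z;Z=np.cos(th)*z+np.sin(th)*ax
fo=h-.006*X+.004*Z
M=R.from_rotvec(d['rvec']);o=-M.inv().apply(d['tvec'])
def tray(px,zz):
    r=M.inv().apply([(px[0]-d['cx'])/d['fx'],(px[1]-d['cy'])/d['fy'],1]);k=(zz-(o-fo)@Z)/(r@Z);q=o+k*r-fo;return np.array([q@X,q@ay])
# purple lens tops
b,g,r=[a[...,i].astype(int) for i in range(3)]
m=((b+r-2*g>15)&(b<110)&(abs(b-r)<40)).astype(np.uint8);m[:140]=0;m[:,:150]=0;m[200:]=0;m[:,250:]=0
n,l,st,c=cv2.connectedComponentsWithStats(m)
for i in range(1,n):
    if st[i,4]>15: print(st[i,4],c[i].round(1),tray(c[i],.026).round(4))
cv2.imwrite('pics/c4.png',cv2.resize(a[120:200,140:260],(780,520),interpolation=cv2.INTER_CUBIC))
```

```text
theta 0.5625147907762195 radius 0.19762444256422987
37 [222.1 147.4] [-0.025  -0.0445]
34 [196.9 151.8] [-0.0255  0.0016]
35 [176.5 155.1] [-0.0252  0.0387]
```

View pics/c4.png

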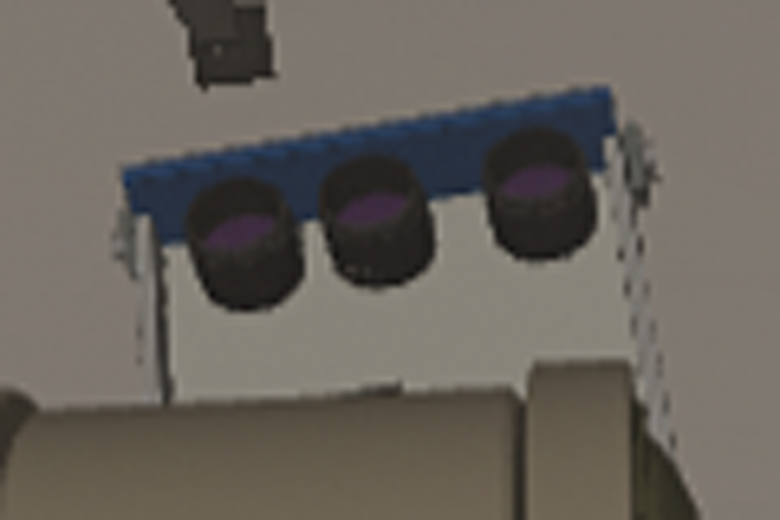

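All three tubes sit at the same distance from the fence, upright and in a row, with a consistent offset from the recessed lens faces. I'll lower by retracing the path.

step_arm:
  deltas:
    - [0,-0.003,0.0037,0,255]
    - [0,-0.003,0.0037,0,255]
    - [0,-0.0029,0.0038,0,255]
    - [0,-0.0028,0.0039,0,255]
    - [0,-0.0027,0.004,0,255]

```text
t: 7.6
tool_pos: [0.4843, 0.1481, 0.1087]
ee_rot: [2.002, 2.421, 0.0]
force: [-6.3, -1.5, 3.4]
opening: 0.0103
grasp_force: 39.8
```

step_arm:
  deltas:
    - [0,-0.0025,0.004,0,255]
    - [0,-0.0025,0.004,0,255]
    - [0,-0.0022,0.0041,0,255]
    - [0,-0.002,0.0042,0,255]
    - [0,-0.002,0.0042,0,255]

```text
t: 8.1
tool_pos: [0.472, 0.1458, 0.0878]
ee_rot: [-2.0, -2.42, 0.004]
force: [-11.8, -4.9, 5.5]
opening: 0.0106
grasp_force: 40.6
```

step_arm:
  deltas:
    - [0,-0.002,0.0042,0,255]
    - [0,-0.0022,0.0043,0,255]
    - [0,-0.002,0.0044,0,255]
    - [0,-0.002,0.0044,0,255]
    - [0,-0.002,0.0045,0,255]

```text
t: 8.6
tool_pos: [0.4624, 0.144, 0.0659]
ee_rot: [-2.001, -2.42, 0.002]
force: [-7.4, -2.8, 2.1]
opening: 0.0104
grasp_force: 40.9
```

step_arm:
  deltas:
    - [0,-0.0017,0.0045,0,255]
    - [0,-0.0017,0.0045,0,255]
    - [0,-0.0015,0.0046,0,255]
    - [0,-0.0015,0.0046,0,255]
    - [0,-0.0013,0.0046,0,255]

```text
t: 9.1
tool_pos: [0.4554, 0.1426, 0.0432]
ee_rot: [-2.002, -2.421, 0.001]
force: [-5.4, -2.1, 0.8]
opening: 0.0105
grasp_force: 41.4
```

step_arm:
  deltas:
    - [0,-0.0012,0.0047,0,255]
    - [0,-0.001,0.0035,0,255]
    - [0,-0.0005,0.002,0,255]
    - [0,0,0,0,255]
    - [0,0,0,0,255]

```text
t: 9.6
tool_pos: [0.4532, 0.1422, 0.0333]
ee_rot: [-2.002, -2.421, 0.001]
force: [-5.2, -1.7, -0.0]
opening: 0.0104
grasp_force: 41.5
```

Flat was at z = 0.0304, so about 3 mm remains.

step_arm:
  deltas:
    - [0,-0.0003,0.001,0,255]
    - [0,-0.0003,0.001,0,255]
    - [0,0,0.001,0,255]
    - [0,0,0.001,0,255]
    - [0,0,0,0,255]

```text
t: 10.1
tool_pos: [0.4528, 0.1421, 0.0304]
ee_rot: [2.001, 2.421, 0.0]
force: [-8.4, -3.2, 14.9]
opening: 0.0106
grasp_force: 43.2
```

The upward force shows the tray is on its foot. Release slowly and retreat.

step_arm:
  deltas:
    - [0,0,-0.001,0,200]
    - [0,0,0,0,150]
    - [0,0,0,0,110]
    - [0,0,0,0,110]
    - [0,0,0,0,110]

```text
t: 10.6
tool_pos: [0.4531, 0.1422, 0.0303]
ee_rot: [2.002, 2.421, 0.0]
force: [1.0, 0.2, -0.1]
opening: 0.0481
grasp_force: 0.0
```

step_arm:
  deltas:
    - [0,0,-0.01,0,110]
    - [0,0,-0.02,0,110]
    - [0,0,-0.03,0,110]
    - [0,0,-0.03,0,110]
    - [0,0,-0.03,0,110]

```text
t: 11.1
tool_pos: [0.4527, 0.1421, 0.1523]
ee_rot: [2.002, 2.421, 0.001]
force: [0.1, 0.3, 0.1]
opening: 0.0484
grasp_force: 0.0
```

Run:
```python
from h import *
from plant import vision
d=vision.snapshot('top');a=d['img'][110:290,120:300];b=vision.snapshot('wrist')['img']
cv2.imwrite('pics/c5.png',np.hstack([cv2.resize(a,(384,384),interpolation=cv2.INTER_CUBIC),cv2.resize(b,(416,384))]))
```

```text
(no output)
```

View pics/c5.png

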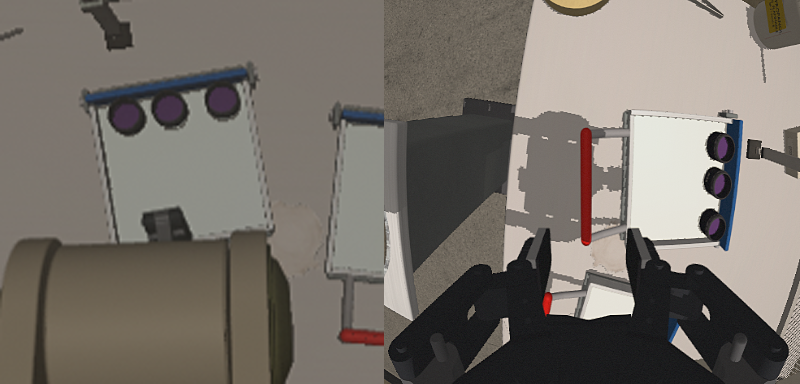

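The tray is flat and released, and the three tubes at (127,117), (170,109), (222,100) touch the fence. The other tray is unmoved.

```bash
python3 -c "
from plant import ticket
print(ticket.sign_off())"
```

```text
the job is handed in; nothing more can be done
None
```

The job is handed in (no verdict was returned): the last picture shows the lens tray flat and released, all three tubes in a row against the blue fence, and the other tray unmoved.

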